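Find the hidden batten and set the bell hook over it

TASK

Press along the sloping hardboard facing of the sample board with the fingertips to find the upright batten hidden behind it. Then lay the single-arm iron bell hook flat on the facing, centred over the batten, square to the board with its nose pointing up the slope and its lower edge against the ledge, ready for its screws, and let go of it. Do not force the hardboard, it cracks, and leave the twin hook, the bells, the glue and the tin where they are.

Things in the scene. Friction and masses are not known exactly. Their poses are not given: they have to be found in the camera images.
- facing: Face of the sample board, a hollow panel tilted back 28 degrees on a low easel, looking up and towards the robot. Origin: middle of the face's lower edge, on its surface, 52 mm above the table. x runs up the slope, y left along the lower edge, z out of the face. Brown hardboard 3 mm thick, x 0 to 200, y -150 to 150 mm, flush in a wooden frame 26 mm wide.
- ledge_mid (a point): Middle of the top of the wooden ledge that runs along the whole lower edge of the face: x from -14 mm to 0, standing 14 mm out of the face.
- face_mid (a point): Centre of the face (x = 100 mm). Behind the facing, out of sight, one upright batten, 38 mm wide, runs parallel to x over the face's whole height; its centre line is anywhere from y = -85 to 85 mm. No mark shows it.
- face_top (a point): Middle of the face's upper edge (x = 200 mm). Feel: pressed square to it with closed fingertips at 5 N the face gives about 3 mm away from the batten and under 1 mm over it (stiff: press at 10 to 15 mm/s); 30 to 37 mm either side of the batten's centre line it gives 1.3 mm more than over it. A little stiffer within 35 mm of the frame. Springs back; cracks at 60 N. Press and lift, do not drag.
- hook: Single-arm bell hook of dark iron, 0.24 kg, loose on the table right of the board. Back plate 90 x 40 x 4 mm. Origin: centre of the plate's underside; x along the plate towards the nose, z out of the plate. One arm on the centre line, 10 mm thick in y, from x = -30 to 20, up to z = 39 mm; from its top a nose runs on to x = 48 mm, z 29 to 55 mm. Centre of mass near x = 0.
- hook_grip (a point): Middle of the hook's arm, at x = -5, y = 0, z = 24 mm in the hook's frame: where to grip it, across y.
- hook_nose (a point): Upturned end of the hook's nose, at x = 44, z = 42 mm in the hook's frame.
- hook_screw_low (a point): Where the tip of the lower screw will end: x = -36, y = 0 mm, 13.5 mm behind the plate's back (z = -13.5) in the hook's frame.
- hook_screw_high (a point): Where the tip of the upper screw will end: x = 36, y = 0 mm, 13.5 mm behind the plate's back in the hook's frame.
- twin: Twin bell hook, a bystander: same dark iron, plate 90 x 74 x 4 mm with two such arms side by side at y = -22 and 22 mm, 55 mm high, loose. Origin: centre of its underside.
- bell_big: Green iron bell standing on its mouth, 60 mm across, 82 mm high with its loop, loose. Origin: centre of its underside.
- bell_small: Green iron bell standing on its mouth, 46 mm across, 64 mm high with its loop, loose. Origin: centre of its underside.
- glue: White glue bottle standing upright, 38 mm across, 104 mm high to its spout, loose. Origin: centre of its underside.
- tin: Closed metal tin, 48 mm across, about 52 mm high, loose. Origin: centre of its underside.
- pot: Metal pot with brush and tool handles sticking up, 62 mm across, 190 mm high over the handles, fixed, between the loose things and the board. Origin: centre of its underside.
- bell_tree: Display stand left of the board: post with a crossbar of hanging bells, 306 mm high, fixed, 150 mm along its y, 110 mm along x. Origin: centre of its base.

How it is judged:
By the outcome, as a careful person would: the job done as asked, in the order asked, and still so for the second after the job is handed in, with the robot touching nothing.
It also fails if it takes over 72 s, if anything falls off the work surface, if the arm or the gripper's body presses on something with over 40 N, if the wrist force passes 120 N, or if a joint passes its speed limit or range.

ROBOT

A 6-joint arm with a two-finger parallel gripper is mounted at the origin on the work surface. World frame = base frame: x ahead of the robot, y to its left, z up, the work surface at z = 0. Lengths are in m, angles in rad, forces in N, time in s.
With the tool pointing down it reaches from about 0.35 to 0.975 m from the base axis. Payload 4.9 kg.
Tool frame: the origin (TCP) lies at the very end of the fingers, on their centre line; the grasp point (between the pads) lies 19 mm behind it; z points along the fingers, y is the line along which they close (so a half turn about z gives the same grasp; the last joint's range is limited). The gripper opens to 85 mm and grips with 20 to 120 N. Pads are 22 mm wide; open, the fingers measure 114 mm over their backs; the gripper's body (76 mm by 85 mm) begins 54 mm behind the grasp point. The pads swing forward as they close: fully open they stand 13 mm farther back than shut.
Start: joints at [1.038, 0.053, 1.613, -0, 1.476, -0.119], TCP at [0.251, 0.572, 0.199] pointing down, gripper open.
Joint ranges: [-3.01, 3.01], [-1.01, 2.22], [0.06, 2.58], [-1.02, 4.17], [0.09, 2.62], [-3.14, 3.14]. Speed limits (rad/s): [2.57, 2.57, 3.14, 3.14, 3.14, 3.14].

INTERFACE

Orientations are given as a rotation vector (axis times angle).
In Python, from station import get_obs, optics, ctrl gives the robot as it stands.
- The arm moves only by the shell command python3 -m pendant 'ROWS' [FORCE]. ROWS is JSON, a list of rows, each a list of 3 entries, a list of its own where there are three numbers: the shift along the tool's x, y, z in mm, then the turn, a rotation vector about the tool's x, y, z in rad, then the opening, from 0 (shut) to 1 (fully open). A call has 1 to 12 rows; each row shifts and turns the commanded pose from where the row before left it, along the tool's axes as they then stand; what a row does not reach is not made up. A row lasts 1/12 s, in which the tool goes at most 41.7 mm and 7.16 degrees, less where a joint would pass 70% of its speed; a pose out of reach is approached as far as the arm can. A call is refused whole if a number of a shift passes 41.7 or a number of a turn 0.125, either way. A call with a gripper value outside its range is refused whole. The fingers move at their own pace and stop on an object; FORCE is the grip in N (left out, the last holds). Time passes only in rows, so rows that do not move let the fingers close. It gives the time, the measured TCP pose, the force, the opening and the grip force at its end, in the units of the state.
- get_obs(): the state, without advancing time (a new reading comes with each control period).
- optics.get_image(name): name is "scene" or "top"; returns the picture (400x640x3 uint8, red, green, blue); there is no depth.
- optics.camera_model(name): a dict with "fx", "fy", "cx", "cy" (pixels), "distortion" ([k1, k2, p1, p2, k3] as OpenCV has them; the pictures are not rectified), "cam_to_world" (4x4, takes a point from camera to world coordinates). Camera axes: x right, y up, looking along -z (the intrinsics and any distortion apply to the point x, -y, -z); pixel columns grow to the right and rows downward; lengths in m; the calibration is good to about 2 mm. A picture is of the moment at which its call begins. camera_model takes no time and is no camera call.
- ctrl.finish_job(): hands the job in; it is judged then, once.
The state is a dict: "t": time; "q": joint angles; "dq": joint speeds; "effort": joint torques, N m; "tool_pos": TCP position; "tool_rot": TCP orientation; "contact_force": force on the tool from outside, world axes, zero at the start; "wrist_torque": the same for the moment, N m; "opening": finger opening in m; "grip_force": force on a finger pad.
Only numpy, scipy, OpenCV 4.12 (cv2) and the standard library are available. Lean on these libraries where they do the work, as an engineer would, in place of code of your own. Each camera call takes 0.05 s, during which the arm holds its last target. There are 200 camera calls.

## Working session

There is one attempt and no reset: what is moved stays moved. The work goes in short steps, Python scripts to look and compute and a shell command to move; the robot and the scene stay as the last step left them, time stands still between calls to the robot, and variables do not carry over. Pictures are saved under pics/ and viewed, at most 10 in all, crops included, and the job is handed in when it is done.

```bash
mkdir -p pics; ls
python3 - <<'E'
from station import get_obs, optics, ctrl
import cv2,numpy as np
np.set_printoptions(precision=4,suppress=True)
for n in ("scene","top"):
    im=optics.get_image(n); cv2.imwrite(f"pics/{n}0.png",im[:,:,::-1])
    m=optics.camera_model(n); print(n,{k:m[k] for k in m if k!='cam_to_world'}); print(np.array(m['cam_to_world']))
print(get_obs())
E
```

```text
pics
scene {'fx': 378.27412976960943, 'fy': 378.27412976960943, 'cx': 320.4072515286416, 'cy': 204.59870771635744, 'distortion': array([0.0148, 0.    , 0.    , 0.    , 0.    ])}
[[ 0.6506 -0.519   0.5544  1.1419]
 [ 0.7593  0.4599 -0.4604 -0.4399]
 [-0.016   0.7205  0.6933  0.8794]
 [ 0.      0.      0.      1.    ]]
top {'fx': 391.89032572435065, 'fy': 391.89032572435065, 'cx': 312.61700055195575, 'cy': 199.99311126122734, 'distortion': array([-0.071,  0.   ,  0.   ,  0.   ,  0.   ])}
[[ 0.0294  0.9799 -0.1973  0.2863]
 [-0.9995  0.0269 -0.0155  0.0612]
 [-0.0099  0.1977  0.9802  1.2989]
 [ 0.      0.      0.      1.    ]]
{'t': 0.1, 'q': array([ 1.038 ,  0.0533,  1.6142,  0.    ,  1.476 , -0.119 ]), 'dq': array([-0.0022, -0.0021, -0.0024, -0.0006,  0.0004,  0.001 ]), 'effort': array([  0.0003, -39.4905, -37.1362,  -0.0001,   0.0039,   0.    ]), 'tool_pos': array([0.251 , 0.5717, 0.1977]), 'tool_rot': array([-0.6452, -3.074 ,  0.0028]), 'contact_force': array([ 0.0162,  0.4532, -0.18  ]), 'wrist_torque': array([-0.0323,  0.0073,  0.0325]), 'grip_force': 0.0, 'opening': 0.08545507827656287}
```

View pics/scene0.png

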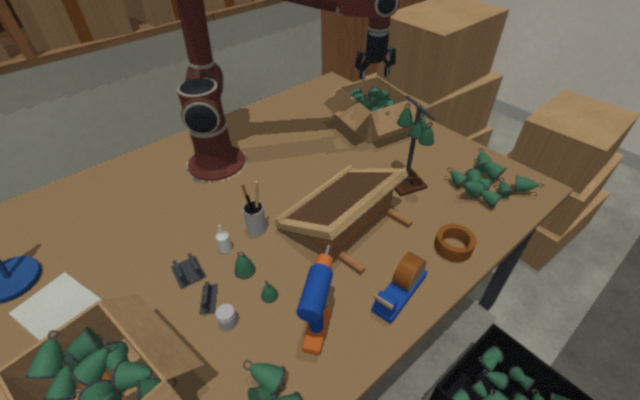

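View pics/top0.png

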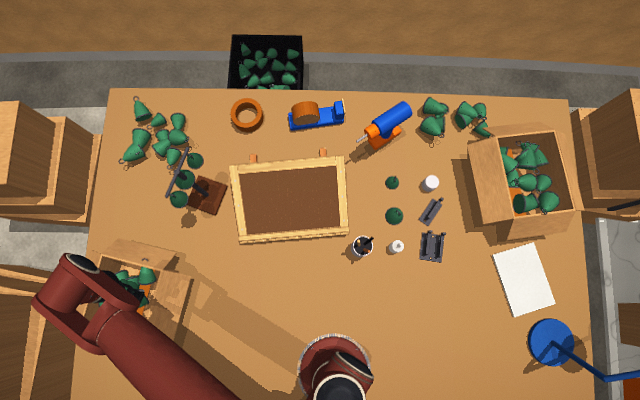

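Both views show the board (top ≈ (230–348, 155–243)), single hook at top ≈ (432,210) and scene ≈ (208,297), twin next to it. I'll zoom in for corners.

Run:
```python
import cv2,numpy as np
t=cv2.imread('pics/top0.png');s=cv2.imread('pics/scene0.png')
def crop(im,x0,y0,w,h,k,step):
    c=cv2.resize(im[y0:y0+h,x0:x0+w],None,fx=k,fy=k,interpolation=cv2.INTER_CUBIC)
    for x in range(x0+(-x0)%step,x0+w,step):
        cv2.line(c,((x-x0)*k,0),((x-x0)*k,6),(0,255,255),1);cv2.putText(c,str(x),((x-x0)*k,16),0,.35,(0,255,255))
    for y in range(y0+(-y0)%step,y0+h,step):
        cv2.line(c,(0,(y-y0)*k),(6,(y-y0)*k),(0,255,255),1);cv2.putText(c,str(y),(8,(y-y0)*k+4),0,.35,(0,255,255))
    return c
a=crop(t,224,145,130,50,6,10);b=crop(t,224,195,130,50,6,10)
cv2.imwrite('pics/bt.png',np.vstack([a,b]))
cv2.imwrite('pics/bs.png',crop(s,270,155,145,100,5,10))
h=np.vstack([crop(t,412,190,38,38,10,5)]);g=crop(s,190,275,38,38,10,5)
cv2.imwrite('pics/hk.png',np.hstack([h,g]))
```

```text
(no output)
```

View pics/bt.png

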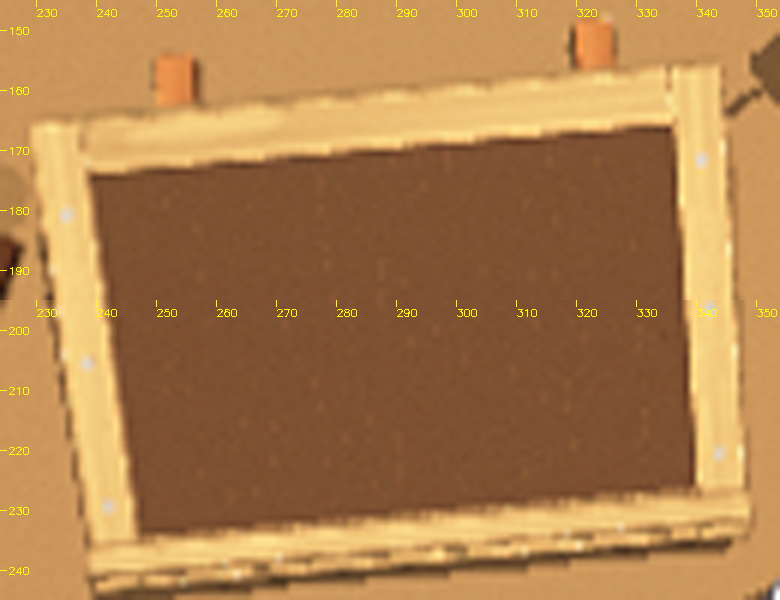

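View pics/bs.png

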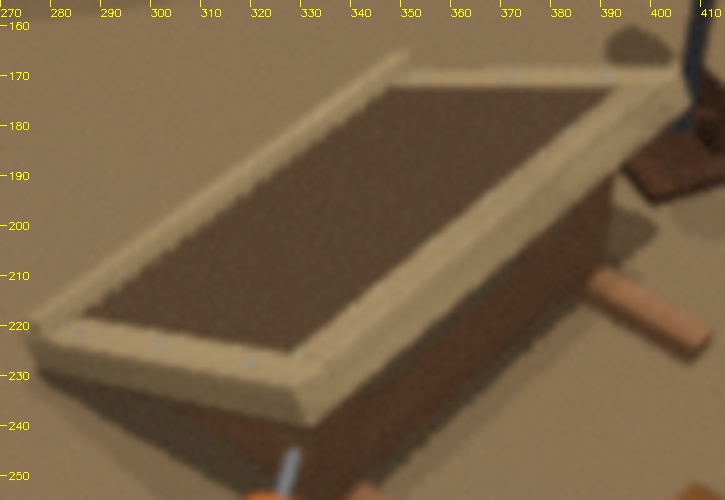

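View pics/hk.png

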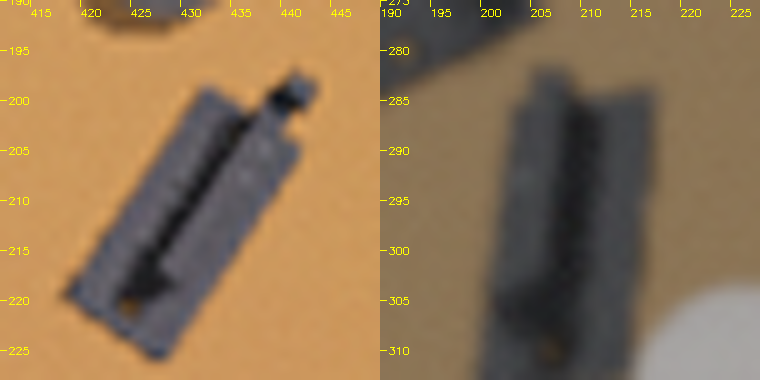

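Top view: brown corners at crop (90,174),(672,127),(695,487),(137,534); scene brown corners at crop (80,317),(293,352),(613,87),(390,87). Hook plate corners in the top view are clear; nose at ≈(442,199), i.e. away from robot and right. I need a wider scene crop of the hook.

```bash
cat > h.py <<'E'
import numpy as np,cv2
from station import get_obs, optics, ctrl
from scipy.optimize import least_squares
from scipy.spatial.transform import Rotation as Ro
np.set_printoptions(precision=4,suppress=True)
M={n:optics.camera_model(n) for n in("scene","top")}
def proj(n,P):
    m=M[n];T=np.linalg.inv(np.array(m['cam_to_world']));p=np.atleast_2d(P)@T[:3,:3].T+T[:3,3]
    p=p*[1,-1,-1]
    K=np.array([[m['fx'],0,m['cx']],[0,m['fy'],m['cy']],[0,0,1.]])
    return cv2.projectPoints(p.reshape(-1,1,3),np.zeros(3),np.zeros(3),K,np.array(m['distortion']))[0].reshape(-1,2)
def px(uv,x0,y0,k): return (np.array(uv,float)+.5)/k-.5+[x0,y0]
def faceR(yaw,tilt):  # x up slope
    return Ro.from_euler('z',yaw).as_matrix()@Ro.from_euler('y',-tilt).as_matrix()
E
python3 - <<'E'
from h import *
L=np.array([[.2,.15,0],[.2,-.15,0],[0,-.15,0],[0,.15,0]])
ut=px([(90,174),(672,127),(695,487),(137,534)],224,145,6)
us=px([(613,87),(293,352),(80,317),(390,87)],270,155,5)
def f(p):
    P=L@faceR(p[3],p[4]).T+p[:3]
    return np.r_[(proj('top',P)-ut).ravel(),(proj('scene',P)-us).ravel()]
for fixed in(0,1):
    g=(lambda p:f(np.r_[p,np.radians(28)])) if fixed else f
    r=least_squares(g,[.5,.1,.05,0]+([] if fixed else [.5]));print(r.x,np.degrees(r.x[3:]));print(r.fun.reshape(-1,2))
s=cv2.imread('pics/scene0.png');x0,y0,w,h,k=180,270,50,55,10
c=cv2.resize(s[y0:y0+h,x0:x0+w],None,fx=k,fy=k,interpolation=cv2.INTER_CUBIC)
c=np.clip(c.astype(float)*1.5,0,255).astype('uint8')
cv2.imwrite('pics/hs.png',c)
E
```

```text
[0.4365 0.14   0.05   0.1157 0.5009] [ 6.627  28.6982]
[[-0.3585  0.2989]
 [ 0.4128 -0.3523]
 [ 0.4827  0.603 ]
 [ 0.3173  0.8427]
 [ 1.4107 -0.3722]
 [-0.2027  0.0864]
 [-0.2827  0.4456]
 [ 0.6882  0.0646]]
[0.436  0.1399 0.0511 0.1161] [6.6535]
[[-0.322   0.2267]
 [ 0.3599 -0.4607]
 [ 0.5294  0.7146]
 [ 0.273   1.0054]
 [ 1.5183 -0.0672]
 [-0.01    0.4407]
 [-0.4384  0.0986]
 [ 0.548  -0.2783]]
```

View pics/hs.png

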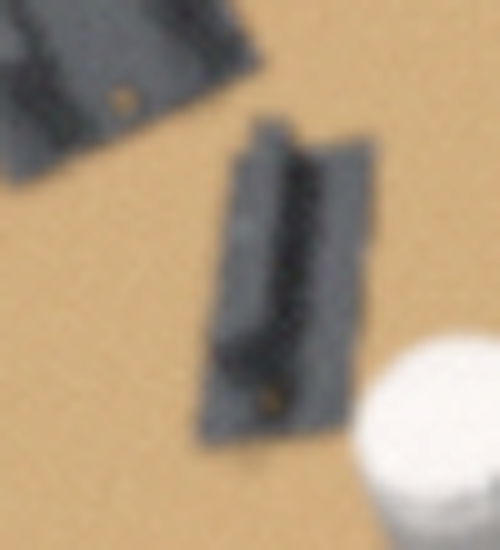

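Run:
```python
from h import *
L=np.array([[45,20,4],[45,-20,4],[-45,-20,4],[-45,20,4]])/1e3
ut=px([(205,88),(300,150),(163,360),(65,293)],412,190,10)
us=px([(350,428),(203,443),(238,155),(375,142)],180,270,10)
def f(p,L=L):
    P=L@Ro.from_euler('z',p[3]).as_matrix().T+p[:3]
    return np.r_[(proj('top',P)-ut).ravel(),(proj('scene',P)-us).ravel()]
r=least_squares(f,[.5,-.3,0,-.5]);print(r.x,np.degrees(r.x[3]));print(r.fun.reshape(-1,2))
for n,v in(('nose',(44,0,42)),('nosetop',(48,0,55)),('armback',(-30,0,39)),('hole',(36,0,4)),('lowhole',(-36,0,4)),('grip',(-5,0,24))):
    P=Ro.from_euler('z',r.x[3]).as_matrix()@np.array(v)/1e3+r.x[:3]
    print(n,P,(proj('top',P)-[412,190])*10,(proj('scene',P)-[180,270])*10)
# bystanders rough (top pixel, assumed heights)
def ray(n,uv,z):
    return least_squares(lambda q:(proj(n,np.r_[q,z])-uv).ravel(),[.6,0]).x
for nm,uv,z in(('twin',(433,246),.03),('bigbell',(394,216),.07),('smallbell',(392,182),.05),('glue',(398,246),.1),('tin',(432,183),.052),('pot',(363,245),.1),('potrim',(363,245),.08)):print(nm,ray('top',uv,z))
```

```text
[ 0.5172 -0.3149 -0.0015 -0.5909] -33.855947441701566
[[ 0.1422 -0.4822]
 [ 0.5679  0.0326]
 [ 0.1793  0.5993]
 [-0.0302  0.4483]
 [ 0.6334  0.1226]
 [-0.4278  0.4294]
 [-0.2024 -0.1123]
 [ 0.8631 -0.4115]]
nose [ 0.5537 -0.3394  0.0405] [[284.4771  92.1718]] [[240.0139 351.296 ]]
nosetop [ 0.557  -0.3417  0.0535] [[303.1307  74.4236]] [[226.378  337.3443]]
armback [ 0.4923 -0.2982  0.0375] [[163.0743 274.9294]] [[271.7623 113.002 ]]
hole [ 0.5471 -0.335   0.0025] [[237.5652 133.4785]] [[276.5961 402.7522]]
lowhole [ 0.4873 -0.2949  0.0025] [[124.5173 305.4717]] [[302.3917 168.943 ]]
grip [ 0.513  -0.3121  0.0225] [[190.4446 221.0602]] [[275.0547 224.8301]]
twin [ 0.4003 -0.3133]
bigbell [ 0.4889 -0.1793]
smallbell [ 0.6051 -0.1779]
glue [ 0.3914 -0.1848]
tin [ 0.605  -0.3097]
pot [ 0.3917 -0.0777]
potrim [ 0.3935 -0.08  ]
```

Fit confirms the hook: (0.517,−0.315), yaw −33.9°, nose, arm and holes all project where seen. The face fit has origin (0.436,0.140,0.051), yaw 6.65°, and its height agrees with the text. Next, a planning helper.

```bash
cat >> h.py <<'E'
FO=np.array([.436,.140,.051]);FY=.1161;FR=faceR(FY,np.radians(28));D=np.diag([-1,1,-1.])
def face(x,y,z): return FO+FR@(np.array([x,y,z])/1e3)
def toface(p): return (FR.T@(np.array(p)-FO))*1e3
def plan(P,R,cur=None):
    "translation first in present axes, then turn"
    o=get_obs() if cur is None else cur
    R0=Ro.from_rotvec(o['tool_rot']).as_matrix();v=R0.T@(np.array(P)-o['tool_pos'])*1e3
    w=Ro.from_matrix(R0.T@R).as_rotvec()
    print('shift mm',v.round(1),'rows',np.abs(v).max()/41,'| turn',w.round(4),'rows',np.linalg.norm(w)/.12)
    return {'tool_pos':np.array(P),'tool_rot':Ro.from_matrix(R).as_rotvec()}
E
python3 - <<'E'
from h import *
o=get_obs();R0=Ro.from_rotvec(o['tool_rot']).as_matrix()
c=plan([.30,.30,.26],R0); print(face(100,0,40)); R=FR@D
c=plan([.30,.30,.26],R,c); c=plan(face(100,-80,30),R,c)
E
```

```text
shift mm [-154.1 -229.2  -61.9] rows 5.589965633284834 | turn [0. 0. 0.] rows 0.0
[0.505  0.1481 0.1333]
shift mm [0. 0. 0.] rows 0.0 | turn [-0.1312 -0.4778 -0.5188] rows 5.9783905772543156
shift mm [-104.8 -254.7  209.3] rows 6.211634778695843 | turn [-0.  0. -0.] rows 1.5413916251006327e-15
```

```bash
python3 -m pendant '[[[0,0,-30],[0,0,0],0],[[-10,-20,-32],[0,0,0],0],[[-24,-35,0],[0,0,0],0],[[-24,-35,0],[0,0,0],0],[[-24,-35,0],[0,0,0],0],[[-24,-35,0],[0,0,0],0],[[-24,-35,0],[0,0,0],0],[[-24,-34,0],[0,0,0],0]]'
python3 -m pendant '[[[0,0,0],[-0.0218,-0.0796,-0.0865],0],[[0,0,0],[-0.0218,-0.0796,-0.0865],0],[[0,0,0],[-0.0218,-0.0796,-0.0865],0],[[0,0,0],[-0.0218,-0.0796,-0.0865],0],[[0,0,0],[-0.0218,-0.0796,-0.0865],0],[[0,0,0],[-0.0218,-0.0796,-0.0865],0],[[0,0,0],[0,0,0],0],[[0,0,0],[0,0,0],0]]'
python3 - <<'E'
from h import *
o=get_obs();print(o['tool_pos'],o['q'],o['contact_force'])
plan(face(100,-80,30),FR@D)
E
```

```text
t: 0.77
tool_pos: [0.299, 0.3026, 0.2602]
tool_rot: [-0.644, -3.075, 0.001]
contact_force: [0.6, -0.6, 0.4]
opening: 0.0003
grip_force: 0.0
t: 1.43
tool_pos: [0.2986, 0.3043, 0.26]
tool_rot: [-0.153, 2.65, 0.04]
contact_force: [0.3, -0.3, -0.2]
opening: -0.0001
grip_force: 0.0
[0.2986 0.3043 0.26  ] [ 0.8499 -0.7823  2.2053 -0.3263  1.3538 -0.8248] [ 0.2858 -0.3135 -0.1892]
shift mm [-106.  -259.3  209.2] rows 6.323738738304379 | turn [ 0.0013 -0.0007 -0.001 ] rows 0.014933724350556135
```

```bash
python3 -m pendant '[[[-15,-37,20],[0,0,0],0],[[-15,-37,30],[0,0,0],0],[[-15,-37,32],[0,0,0],0],[[-15,-37,32],[0,0,0],0],[[-15,-37,32],[0,0,0],0],[[-15,-37,32],[0,0,0],0],[[-16,-37,31],[0,0,0],0],[[0,0,0],[0,0,0],0],[[0,0,0],[0,0,0],0]]'
python3 -m pendant '[[[0,0,10],[0,0,0],0],[[0,0,10],[0,0,0],0],[[0,0,3],[0,0,0],0],[[0,0,1],[0,0,0],0],[[0,0,1],[0,0,0],0],[[0,0,1],[0,0,0],0]]'
python3 -c "
from h import *
o=get_obs();print(toface(o['tool_pos']),FR.T@o['contact_force'],o['contact_force'])"
```

```text
t: 2.18
tool_pos: [0.4836, 0.1055, 0.1474]
tool_rot: [-0.144, 2.654, 0.039]
contact_force: [0.6, -0.1, -0.0]
opening: -0.0002
grip_force: 0.0
t: 2.68
tool_pos: [0.4955, 0.1104, 0.1274]
tool_rot: [-0.155, 2.647, 0.041]
contact_force: [-0.4, -0.2, -0.1]
opening: 0.0001
grip_force: 0.0
[ 85.0253 -36.2981  41.2842] [-0.4012 -0.143   0.0836] [-0.3743 -0.1876 -0.1146]
```

```bash
python3 -m pendant '[[[-5,-15,8],[0,0,0],0],[[-5,-15,8],[0,0,0],0],[[-5,-14,8],[0,0,0],0],[[0,0,8],[0,0,0],0],[[0,0,0],[0,0,0],0]]'
python3 -c "
from h import *
o=get_obs();print(toface(o['tool_pos']),FR.T@o['contact_force'])"
python3 -m pendant '[[[0,0,1],[0,0,0],0],[[0,0,1],[0,0,0],0],[[0,0,1],[0,0,0],0],[[0,0,1],[0,0,0],0],[[0,0,1],[0,0,0],0],[[0,0,1],[0,0,0],0]]'
python3 -c "
from h import *
o=get_obs();print(toface(o['tool_pos']),FR.T@o['contact_force'])"
```

```text
t: 3.1
tool_pos: [0.5281, 0.0692, 0.1039]
tool_rot: [-0.152, 2.65, 0.04]
contact_force: [-0.8, 1.1, -1.2]
opening: -0.0002
grip_force: 0.0
[ 98.3531 -80.9811   7.6288] [-1.1378  1.2212 -0.8098]
t: 3.6
tool_pos: [0.5312, 0.0699, 0.0998]
tool_rot: [-0.154, 2.648, 0.04]
contact_force: [0.1, 0.2, 0.4]
opening: 0.0002
grip_force: 0.0
[ 99.2809 -80.6292   2.5272] [0.3171 0.1489 0.2745]
```

```bash
cat > p.py <<'E'
from h import *
o=get_obs();print(o['t'].__round__(2),toface(o['tool_pos']).round(2),(FR.T@o['contact_force']).round(2))
E
python3 -m pendant '[[[0,0,1],[0,0,0],0],[[0,0,1],[0,0,0],0]]' >/dev/null; python3 p.py
python3 -m pendant '[[[0,0,1],[0,0,0],0]]' >/dev/null; python3 p.py
python3 -m pendant '[[[0,0,1],[0,0,0],0]]' >/dev/null; python3 p.py
python3 -m pendant '[[[0,0,1],[0,0,0],0]]' >/dev/null; python3 p.py
```

```text
3.77 [ 99.19 -80.82   0.39] [ 0.17 -0.22  0.6 ]
3.85 [ 99.18 -80.9   -0.65] [ 0.4  -0.24 -0.07]
3.93 [ 99.15 -80.93  -1.68] [ 0.43 -0.4   0.59]
4.02 [ 99.16 -80.92  -2.69] [ 0.15 -0.33  0.31]
```

```bash
python3 -m pendant '[[[0,0,1],[0,0,0],0]]' >/dev/null; python3 p.py
python3 -m pendant '[[[0,0,1],[0,0,0],0]]' >/dev/null; python3 p.py
python3 -m pendant '[[[0,0,1],[0,0,0],0]]' >/dev/null; python3 p.py
```

```text
4.1 [ 99.12 -80.92  -3.71] [ 0.55 -0.2   0.36]
4.18 [ 99.16 -80.91  -4.68] [ 1.52 -0.21 -0.24]
4.27 [ 99.17 -80.89  -5.66] [-0.26  0.2   0.15]
```

```bash
python3 -m pendant '[[[0,0,1],[0,0,0],0]]' >/dev/null; python3 p.py
python3 -m pendant '[[[0,0,1],[0,0,0],0]]' >/dev/null; python3 p.py
python3 -m pendant '[[[0,0,1],[0,0,0],0]]' >/dev/null; python3 p.py
python3 -c "
from h import *
for n in('scene','top'):
    c=proj(n,get_obs()['tool_pos'])[0];print(n,c);x,y=c.astype(int)
    im=optics.get_image(n);cv2.imwrite('pics/z'+n+'.png',cv2.resize(im[y-30:y+30,x-40:x+40,::-1],None,fx=8,fy=8,interpolation=cv2.INTER_CUBIC))
a=cv2.imread('pics/zscene.png');b=cv2.imread('pics/ztop.png');cv2.imwrite('pics/z1.png',cv2.resize(np.vstack([a,b]),None,fx=.6,fy=.6))"
```

```text
4.35 [ 99.15 -80.92  -6.68] [ 0.47 -0.5  -0.72]
4.43 [ 99.17 -80.87  -7.67] [-0.32 -0.58  0.04]
4.52 [ 99.16 -80.88  -8.68] [0.79 0.07 0.39]
scene [322.4905 211.3199]
top [315.8755 198.0192]
```

View pics/z1.png

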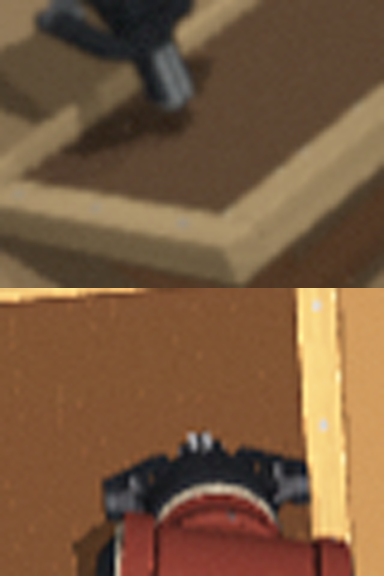

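The tip shows at scene ≈(319.2,202.9) and top ≈(316.7,199.7), versus the projected TCP (322.5,211.3)/(315.9,198.0). I'll triangulate the visible tip.

Run:
```python
from h import *
o=get_obs()
r=least_squares(lambda P:np.r_[(proj('top',P)-[316.7,199.7]).ravel(),(proj('scene',P)-[319.2,202.9]).ravel()],o['tool_pos'])
print(r.x,r.fun,o['tool_pos'],toface(r.x),o['opening'])
R=Ro.from_rotvec(o['tool_rot']).as_matrix();print('tool frame',R.T@(r.x-o['tool_pos'])*1e3)
print(FR.T@R@D)
```

```text
[0.5253 0.0675 0.1181] [-0.0325 -0.023  -0.0371  0.0069] [0.5363 0.0703 0.0897] [102.3843 -82.364   21.551 ] 4.5017861842892306e-05
tool frame [ -3.4187  -1.4753 -30.3085]
[[ 1.      0.0005 -0.0004]
 [-0.0005  1.     -0.0011]
 [ 0.0004  0.0011  1.    ]]
```

```bash
python3 -m pendant '[[[0,0,1],[0,0,0],0],[[0,0,1],[0,0,0],0],[[0,0,1],[0,0,0],0]]' >/dev/null; python3 p.py
python3 -m pendant '[[[0,0,1],[0,0,0],0],[[0,0,1],[0,0,0],0]]' >/dev/null; python3 p.py
```

```text
4.87 [ 99.2  -80.89 -11.63] [-0.12 -0.01 -0.04]
5.03 [ 99.16 -80.87 -13.67] [0.22 0.44 0.47]
```

```bash
python3 -c "
from h import *
c=[optics.get_image(n) for n in('scene','top')]
a=cv2.resize(c[0][150:250,260:380,::-1],None,fx=5,fy=5,interpolation=cv2.INTER_CUBIC)
cv2.imwrite('pics/z2.png',np.clip(a*1.8,0,255).astype('uint8'))"
```

```text
(no output)
```

View pics/z2.png

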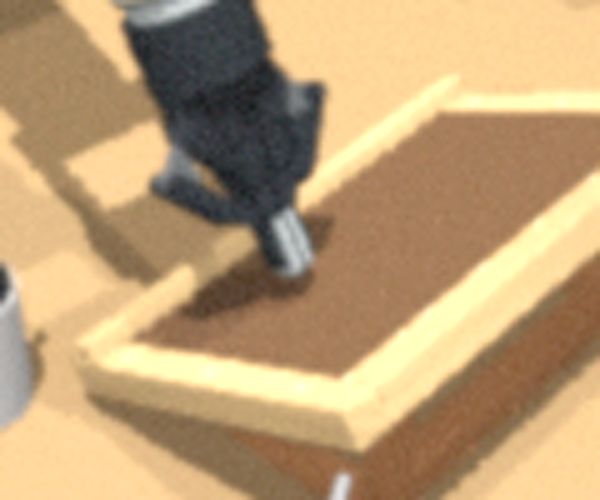

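The tip (scene ≈(319,205)) is visibly still above the face with its shadow ahead of it, so the reported TCP sits beyond the visible tip. I'll go on gently until contact.

```bash
python3 -m pendant '[[[0,0,1],[0,0,0],0],[[0,0,1],[0,0,0],0],[[0,0,1],[0,0,0],0]]' >/dev/null; python3 p.py
python3 -m pendant '[[[0,0,1],[0,0,0],0],[[0,0,1],[0,0,0],0]]' >/dev/null; python3 p.py
```

```text
5.38 [ 99.22 -80.87 -16.63] [0.58 0.11 0.76]
5.55 [ 99.14 -80.85 -18.69] [ 0.08 -0.21  0.17]
```

```bash
python3 -m pendant '[[[0,0,1],[0,0,0],0],[[0,0,1],[0,0,0],0]]' >/dev/null; python3 p.py
python3 -m pendant '[[[0,0,1],[0,0,0],0],[[0,0,1],[0,0,0],0]]' >/dev/null; python3 p.py
```

```text
5.72 [ 99.14 -80.85 -20.69] [-0.37  0.37  0.04]
5.88 [ 99.19 -80.85 -22.67] [-0.34 -0.67  0.17]
```

```bash
python3 -m pendant '[[[0,0,1],[0,0,0],0],[[0,0,1],[0,0,0],0]]' >/dev/null; python3 p.py
python3 -m pendant '[[[0,0,1],[0,0,0],0],[[0,0,1],[0,0,0],0]]' >/dev/null; python3 p.py
```

```text
6.05 [ 99.2  -80.86 -24.67] [0.28 0.16 0.58]
6.22 [ 99.18 -80.87 -26.67] [-0.07 -0.93 -0.66]
```

```bash
python3 -m pendant '[[[0,0,1],[0,0,0],0],[[0,0,1],[0,0,0],0]]' >/dev/null; python3 p.py
python3 -m pendant '[[[0,0,1],[0,0,0],0]]' >/dev/null; python3 p.py
```

```text
6.38 [ 99.18 -80.85 -28.67] [-0.23  0.29 -0.71]
6.47 [ 99.18 -80.85 -29.67] [-0.07 -0.52  0.21]
```

```bash
cat > tip.py <<'E'
from h import *
o=get_obs();P0=o['tool_pos'];uv={}
for n in('scene','top'):
    im=optics.get_image(n);cv2.imwrite(f"pics/l_{n}_{o['t']:.1f}.png",im[:,:,::-1])
    a=cv2.cvtColor(im,cv2.COLOR_RGB2HSV).astype(int);x,y=proj(n,P0)[0].astype(int)
    s=np.s_[max(y-30,0):y+20,x-20:x+20];m=(a[s][...,1]<60)&(a[s][...,2]>(110))
    yy,xx=np.nonzero(m);print(n,'TCP px',(x,y),'n',len(xx),'rows',yy.min()+y-30,yy.max()+y-30,'mean',xx.mean()+x-20,yy.mean()+y-30,'at lowest',xx[yy==yy.max()].mean()+x-20, 'at highest',xx[yy==yy.min()].mean()+x-20)
E
python3 tip.py
```

```text
scene TCP px (np.int64(325), np.int64(217)) n 10 rows 198 227 mean 320.0 205.4 at lowest 320.0 at highest 320.0
top TCP px (np.int64(315), np.int64(196)) n 32 rows 196 211 mean 318.4375 203.84375 at lowest 330.0 at highest 316.0
```

```bash
python3 -c "
import cv2,numpy as np,glob
s=cv2.imread(sorted(glob.glob('pics/l_scene*'))[-1]);t=cv2.imread(sorted(glob.glob('pics/l_top*'))[-1])
f=lambda im,x,y,w,h,k:cv2.resize(im[y:y+h,x:x+w],None,fx=k,fy=k,interpolation=cv2.INTER_CUBIC)
a=f(s,285,180,66,60,6);b=f(t,282,170,66,60,6)
cv2.imwrite('pics/z3.png',np.clip(np.hstack([a,b])*1.6,0,255).astype('uint8'))"
```

```text
(no output)
```

View pics/z3.png

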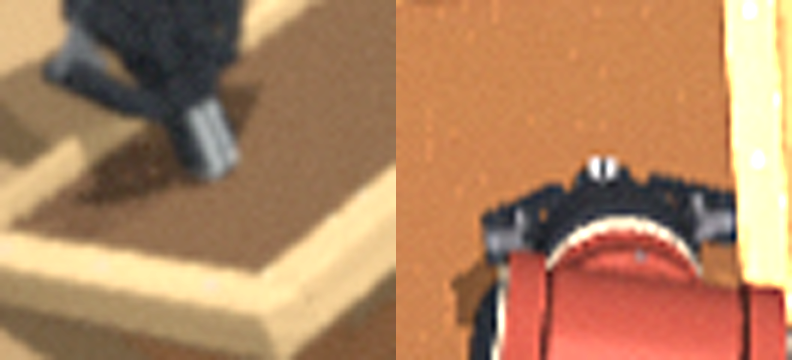

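Run:
```python
from h import *
o=get_obs()
for n,uv in(('scene',(321.5,209.2)),('top',(315.6,195.7))):
    r=least_squares(lambda q:(proj(n,face(q[0],q[1],0))-uv).ravel(),[100,-80]);print(n,r.x)
T=lambda uvs,uvt:least_squares(lambda P:np.r_[(proj('top',P)-uvt).ravel(),(proj('scene',P)-uvs).ravel()],o['tool_pos'])
for uvs,uvt in(((321.5,209.2),(315.6,195.7)),((321.5,209.2),(315.6,198.7)),((321.5,210.2),(315.6,195.7))):
    r=T(uvs,uvt);print(r.x,r.fun,toface(r.x))
print(o['tool_pos'],toface(o['tool_pos']))
```

```text
scene [101.3031 -82.6558]
top [109.1686 -80.4549]
[0.539  0.0684 0.1027] [ 0.9069  0.6458  1.0261 -0.1935] [107.2522 -83.0847   1.4871]
[0.5325 0.0705 0.0958] [ 0.154   0.1094  0.1748 -0.0328] [ 98.5452 -80.164   -1.6802]
[0.5396 0.0681 0.0992] [ 0.9828  0.6996  1.1106 -0.2093] [106.0943 -83.3705  -1.8431]
[0.546  0.0715 0.0712] [ 98.9799 -80.819  -29.759 ]
```

```bash
python3 -m pendant '[[[0,0,1],[0,0,0],0]]' >/dev/null; python3 p.py
python3 -m pendant '[[[0,0,1],[0,0,0],0]]' >/dev/null; python3 p.py
python3 -m pendant '[[[0,0,1],[0,0,0],0]]' >/dev/null; python3 p.py
```

```text
6.65 [ 99.34 -80.87 -30.5 ] [ 0.71  0.28 -0.18]
6.73 [ 99.33 -80.86 -31.56] [ 0.36 -0.22 -0.62]
6.82 [ 99.32 -80.89 -32.58] [-0.57  1.33  0.24]
```

```bash
python3 -m pendant '[[[0,0,1],[0,0,0],0]]' >/dev/null; python3 p.py
python3 -m pendant '[[[0,0,1],[0,0,0],0]]' >/dev/null; python3 p.py
python3 -m pendant '[[[0,0,1],[0,0,0],0]]' >/dev/null; python3 p.py
```

```text
6.9 [ 99.31 -80.89 -33.55] [-0.5  -0.17  2.36]
6.98 [ 99.32 -80.87 -34.37] [-3.13  1.25 10.19]
7.07 [ 99.3  -80.86 -35.09] [-4.96 -0.45 16.19]
```

Contact at reported z≈−33 (constant TCP offset along the tool axis), and stiff here. Scan along y with the same commanded depth.

```bash
python3 -m pendant '[[[0,0,-3],[0,0,0],0],[[0,0,-3],[0,0,0],0],[[0,20,0],[0,0,0],0],[[0,0,2],[0,0,0],0],[[0,0,1],[0,0,0],0],[[0,0,1],[0,0,0],0]]' >/dev/null; python3 p.py
python3 -m pendant '[[[0,0,1],[0,0,0],0]]' >/dev/null; python3 p.py
python3 -m pendant '[[[0,0,1],[0,0,0],0]]' >/dev/null; python3 p.py
python3 -m pendant '[[[0,0,-3],[0,0,0],0],[[0,0,-3],[0,0,0],0],[[0,20,0],[0,0,0],0],[[0,0,2],[0,0,0],0],[[0,0,1],[0,0,0],0],[[0,0,1],[0,0,0],0]]' >/dev/null; python3 p.py
python3 -m pendant '[[[0,0,1],[0,0,0],0]]' >/dev/null; python3 p.py
python3 -m pendant '[[[0,0,1],[0,0,0],0]]' >/dev/null; python3 p.py
```

```text
7.57 [ 99.12 -60.2  -33.3 ] [-4.02  4.5  14.99]
7.65 [ 99.1  -60.19 -33.85] [-6.05  5.12 24.2 ]
7.73 [ 99.09 -60.2  -34.4 ] [-9.68  5.43 31.15]
8.23 [ 99.04 -40.65 -33.36] [-4.49  3.76 15.58]
8.32 [ 99.02 -40.62 -33.91] [-7.4   4.57 24.03]
8.4 [ 99.03 -40.62 -34.45] [-10.46   3.89  32.35]
```

```bash
python3 - <<'E'
from h import *
o=get_obs();R=Ro.from_rotvec(o['tool_rot']).as_matrix();F=o['contact_force'];T=o['wrist_torque']
print(o['q'],o['tool_rot'],F,T,'tool F',R.T@F,'T',R.T@T,'r perp (tool, mm)',R.T@np.cross(F,T)/(F@F)*1e3, 'F dir tool',R.T@F/np.linalg.norm(F))
E
python3 -m pendant '[[[0,0,-5],[0,0,0],0],[[0,0,-10],[0,0,0],0]]'; python3 -c "
import cv2,numpy as np
from station import optics
im=optics.get_image('scene');cv2.imwrite('pics/full2.png',im[:,:,::-1])
a=cv2.resize(im[60:260,180:440,::-1],None,fx=3,fy=3,interpolation=cv2.INTER_CUBIC);cv2.imwrite('pics/z4.png',np.clip(a*1.6,0,255).astype('uint8'))"
```

```text
[ 0.0494 -0.3275  2.2479  0.05    0.7366 -1.6662] [-0.154   2.6515  0.0417] [-24.7073   1.0311  23.6503] [0.3772 2.0864 0.3461] tool F [ 10.5419   3.9582 -32.3118] T [-0.7053  2.0292 -0.013 ] r perp (tool, mm) [55.9542 19.582  20.6541] F dir tool [ 0.3081  0.1157 -0.9443]
t: 8.57
tool_pos: [0.5367, 0.1099, 0.0783]
tool_rot: [-0.154, 2.651, 0.039]
contact_force: [0.4, -0.4, -0.8]
opening: -0.0002
grip_force: 0.0
```

The torque line passes through the tool axis, so the fingertip itself is what touches, and the 5 N depth differs by ≈1.2 mm between y=−81 and −60. That fits a batten nearby. Press more softly and finish the profile.

```bash
python3 p.py
python3 -m pendant '[[[0,20,0],[0,0,0],0],[[0,0,5],[0,0,0],0],[[0,0,5],[0,0,0],0],[[0,0,1],[0,0,0],0]]' >/dev/null; python3 p.py
python3 -m pendant '[[[0,0,1],[0,0,0],0]]' >/dev/null; python3 p.py
python3 -m pendant '[[[0,0,1],[0,0,0],0]]' >/dev/null; python3 p.py
python3 -m pendant '[[[0,0,0.5],[0,0,0],0]]' >/dev/null; python3 p.py
python3 -m pendant '[[[0,0,-3],[0,0,0],0],[[0,20,-3],[0,0,0],0],[[0,0,3],[0,0,0],0],[[0,0,1],[0,0,0],0]]' >/dev/null; python3 p.py
python3 -m pendant '[[[0,0,1],[0,0,0],0]]' >/dev/null; python3 p.py
python3 -m pendant '[[[0,0,1],[0,0,0],0]]' >/dev/null; python3 p.py
```

```text
8.62 [ 99.91 -41.6  -19.48] [ 1.37 -0.25 -0.03]
8.95 [ 98.33 -21.32 -32.65] [-1.65  0.72  4.8 ]
9.03 [ 98.31 -21.32 -33.06] [-4.54  1.24 10.82]
9.12 [ 98.31 -21.3  -33.56] [-6.59  0.77 19.22]
9.2 [ 98.27 -21.31 -33.75] [-7.06  0.52 21.23]
9.53 [ 98.93  -0.95 -32.49] [1.31 0.76 0.65]
9.62 [ 98.83  -1.22 -33.5 ] [0.02 2.44 2.02]
9.7 [ 98.88  -1.25 -34.27] [-2.08  1.28  8.04]
```

```bash
python3 -m pendant '[[[0,0,-3],[0,0,0],0],[[0,-10,-3],[0,0,0],0],[[0,0,3],[0,0,0],0],[[0,0,1],[0,0,0],0]]' >/dev/null; python3 p.py
python3 -m pendant '[[[0,0,1],[0,0,0],0]]' >/dev/null; python3 p.py
python3 -m pendant '[[[0,0,-3],[0,0,0],0],[[0,-30,-3],[0,0,0],0],[[0,0,3],[0,0,0],0],[[0,0,1],[0,0,0],0]]' >/dev/null; python3 p.py
python3 -m pendant '[[[0,0,1],[0,0,0],0]]' >/dev/null; python3 p.py
python3 -m pendant '[[[0,0,-3],[0,0,0],0],[[0,-20,-3],[0,0,0],0],[[0,0,3],[0,0,0],0],[[0,0,1],[0,0,0],0]]' >/dev/null; python3 p.py
python3 -m pendant '[[[0,0,1],[0,0,0],0]]' >/dev/null; python3 p.py
python3 -m pendant '[[[0,0,-3],[0,0,0],0],[[0,-10,-3],[0,0,0],0],[[0,0,4],[0,0,0],0],[[0,0,1],[0,0,0],0]]' >/dev/null; python3 p.py
python3 -m pendant '[[[0,0,1],[0,0,0],0]]' >/dev/null; python3 p.py
python3 -m pendant '[[[0,0,1],[0,0,0],0]]' >/dev/null; python3 p.py
```

```text
10.03 [ 99.13 -11.52 -32.26] [ 0.96 -0.98  0.41]
10.12 [ 99.03 -11.19 -33.29] [-0.16 -1.94  1.99]
10.45 [ 99.23 -41.56 -31.09] [ 0.62 -0.05 -0.23]
10.53 [ 98.85 -40.7  -32.26] [-0.17  0.18  0.57]
10.87 [ 99.26 -60.67 -30.09] [ 0.3  -0.11  0.33]
10.95 [ 98.9  -60.25 -31.28] [-0.39 -0.42  0.33]
11.28 [ 99.12 -70.55 -30.3 ] [-0.16 -0.18 -0.1 ]
11.37 [ 98.79 -70.39 -31.43] [ 0.23  0.64 -0.61]
11.45 [ 98.79 -70.39 -32.39] [-0.13 -0.02  3.04]
```

```bash
python3 -m pendant '[[[0,0,1],[0,0,0],0]]' >/dev/null; python3 p.py
python3 -m pendant '[[[0,0,-3],[0,0,0],0],[[0,10,-3],[0,0,0],0],[[0,0,4],[0,0,0],0],[[0,0,1],[0,0,0],0]]' >/dev/null; python3 p.py
python3 -m pendant '[[[0,0,1],[0,0,0],0]]' >/dev/null; python3 p.py
python3 -m pendant '[[[0,0,-3],[0,0,0],0],[[0,20,-3],[0,0,0],0],[[0,0,4],[0,0,0],0],[[0,0,1],[0,0,0],0]]' >/dev/null; python3 p.py
python3 -m pendant '[[[0,0,1],[0,0,0],0]]' >/dev/null; python3 p.py
python3 -m pendant '[[[0,0,-3],[0,0,0],0],[[0,29,-3],[0,0,0],0],[[0,0,4],[0,0,0],0],[[0,0,1],[0,0,0],0],[[0,0,1],[0,0,0],0]]' >/dev/null; python3 p.py
python3 -m pendant '[[[0,0,0.5],[0,0,0],0]]' >/dev/null; python3 p.py
python3 -m pendant '[[[0,0,0.5],[0,0,0],0]]' >/dev/null; python3 p.py
python3 -m pendant '[[[0,0,-3],[0,0,0],0],[[0,40,-3],[0,0,0],0],[[0,0,4],[0,0,0],0],[[0,0,1],[0,0,0],0],[[0,0,1],[0,0,0],0]]' >/dev/null; python3 p.py
python3 -m pendant '[[[0,0,0.5],[0,0,0],0]]' >/dev/null; python3 p.py
python3 -m pendant '[[[0,0,0.5],[0,0,0],0]]' >/dev/null; python3 p.py
```

```text
11.53 [ 98.79 -70.39 -33.1 ] [-4.71  1.38 12.21]
11.87 [ 99.12 -60.52 -32.38] [0.65 1.57 1.23]
11.95 [ 99.12 -60.52 -33.09] [-3.73  2.51 11.84]
12.28 [ 98.87 -40.62 -32.5 ] [1.   2.23 2.89]
12.37 [ 98.89 -40.62 -33.14] [-3.48  4.28 13.31]
12.78 [ 98.72 -12.22 -33.45] [-0.86  1.08  2.02]
12.87 [ 98.73 -12.3  -33.81] [-1.66  2.16  4.71]
12.95 [ 98.74 -12.29 -34.12] [-2.22  1.75  6.28]
13.37 [ 99.26  28.17 -33.98] [-0.67  1.23  3.98]
13.45 [ 99.31  27.74 -34.46] [-1.28  2.98  4.03]
13.53 [ 99.35  27.64 -34.87] [-0.24  2.68  4.86]
```

```bash
python3 -m pendant '[[[0,0,-3],[0,0,0],0],[[0,-35,-3],[0,0,0],0],[[0,0,3],[0,0,0],0],[[0,0,1],[0,0,0],0],[[0,0,1],[0,0,0],0]]' >/dev/null; python3 p.py
python3 -m pendant '[[[0,0,0.5],[0,0,0],0]]' >/dev/null; python3 p.py
python3 -m pendant '[[[0,0,-3],[0,0,0],0],[[0,-10,-3],[0,0,0],0],[[0,0,4],[0,0,0],0],[[0,0,1],[0,0,0],0]]' >/dev/null; python3 p.py
python3 -m pendant '[[[0,0,0.5],[0,0,0],0]]' >/dev/null; python3 p.py
python3 -m pendant '[[[0,0,-3],[0,0,0],0],[[0,-30,-3],[0,0,0],0],[[0,-29,3],[0,0,0],0],[[0,0,1],[0,0,0],0],[[0,0,0.5],[0,0,0],0]]' >/dev/null; python3 p.py
python3 -m pendant '[[[0,0,0.5],[0,0,0],0]]' >/dev/null; python3 p.py
python3 -m pendant '[[[0,0,0.5],[0,0,0],0]]' >/dev/null; python3 p.py
python3 -m pendant '[[[0,0,-3],[0,0,0],0],[[0,-10,-3],[0,0,0],0],[[0,0,4],[0,0,0],0],[[0,0,1],[0,0,0],0],[[0,0,0.5],[0,0,0],0]]' >/dev/null; python3 p.py
python3 -m pendant '[[[0,0,0.5],[0,0,0],0]]' >/dev/null; python3 p.py
python3 -m pendant '[[[0,0,0.5],[0,0,0],0]]' >/dev/null; python3 p.py
```

```text
13.95 [ 99.28  -7.94 -33.99] [-0.45 -4.    6.63]
14.03 [ 99.34  -7.6  -34.33] [-2.18 -6.52  7.23]
14.37 [ 99.99 -16.69 -33.28] [-1.79 -2.62 13.42]
14.45 [ 99.99 -16.7  -33.46] [-3.34 -4.36 15.3 ]
14.87 [ 99.13 -77.51 -32.96] [ 0.24 -9.95  0.74]
14.95 [ 99.18 -77.43 -33.34] [ -1.52 -12.2    3.49]
15.03 [ 99.25 -77.4  -33.67] [ -2.23 -13.6    5.96]
15.45 [ 98.87 -85.   -33.57] [-0.6  -0.15  1.84]
15.53 [ 98.83 -85.04 -33.88] [-1.06  0.21  4.45]
15.62 [ 98.88 -85.06 -34.16] [-2.1   0.5   6.87]
```

```bash
python3 -m pendant '[[[0,0,-3],[0,0,0],0],[[0,11,-3],[0,0,0],0],[[0,0,3],[0,0,0],0],[[0,0,1],[0,0,0],0],[[0,0,0.5],[0,0,0],0]]' >/dev/null; python3 p.py
python3 -m pendant '[[[0,0,0.5],[0,0,0],0]]' >/dev/null; python3 p.py
python3 -m pendant '[[[0,0,0.5],[0,0,0],0]]' >/dev/null; python3 p.py
python3 -m pendant '[[[0,0,-3],[0,0,0],0],[[0,30,-3],[0,0,0],0],[[0,30,0],[0,0,0],0],[[0,0,3],[0,0,0],0],[[0,0,1],[0,0,0],0],[[0,0,0.5],[0,0,0],0]]' >/dev/null; python3 p.py
python3 -m pendant '[[[0,0,0.5],[0,0,0],0]]' >/dev/null; python3 p.py
python3 -m pendant '[[[0,0,0.5],[0,0,0],0]]' >/dev/null; python3 p.py
```

```text
16.03 [ 98.96 -74.51 -32.73] [-1.43  2.01  5.86]
16.12 [ 98.91 -74.52 -33.03] [-2.66  2.75  8.95]
16.2 [ 98.96 -74.51 -33.29] [-3.66  3.01 13.05]
16.7 [ 98.63 -15.09 -32.46] [-1.15  0.66  2.99]
16.78 [ 98.78 -15.32 -32.71] [-2.49  2.67  5.31]
16.87 [ 98.78 -15.35 -32.99] [-2.88  3.35  9.05]
```

Batten edges (stiff/soft step) at y≈−76 and ≈−13.7, so the centre is y≈−45. Now go for the hook.

```bash
cat >> h.py <<'E'
HP=np.array([.5130,-.3121]);HR=Ro.from_euler('z',-.5909).as_matrix()@D
E
python3 - <<'E'
from h import *
o=get_obs();print(o['tool_pos'],o['q']);R=Ro.from_rotvec(o['tool_rot']).as_matrix()
c=plan([o['tool_pos'][0]-.05,o['tool_pos'][1],.25],R)
c=plan([.46,-.12,.25],R,c); c=plan([.46,-.12,.25],HR,c)
c=plan([*HP,.25],HR,c); c=plan([*HP,.05],HR,c)
E
```

```text
[0.5398 0.1366 0.0682] [ 0.1126 -0.3217  2.2419  0.0043  0.7335 -1.5749]
shift mm [ -41.3    6.1 -183.8] rows 4.483388643367809 | turn [0. 0. 0.] rows 0.0
shift mm [  51.9 -251.5  -28.1] rows 6.135245335732844 | turn [0. 0. 0.] rows 0.0
shift mm [0. 0. 0.] rows 0.0 | turn [0.1741 0.4666 0.6909] rows 7.097259396085874
shift mm [-151. -130.    0.] rows 3.6837529334135666 | turn [0. 0. 0.] rows 1.020538999289461e-15
shift mm [  0.  -0. 200.] rows 4.878048780487805 | turn [0. 0. 0.] rows 1.020538999289461e-15
```

```bash
python3 -m pendant '[[[0,0,-20],[0,0,0],0.35],[[-8,1,-33],[0,0,0],0.35],[[-8,1,-33],[0,0,0],0.35],[[-8,1,-33],[0,0,0],0.35],[[-8,1,-33],[0,0,0],0.35],[[-8,1,-33],[0,0,0],0.35],[[8,-36,-5],[0,0,0],0.35],[[8,-36,-5],[0,0,0],0.35],[[8,-36,-5],[0,0,0],0.35],[[8,-36,-5],[0,0,0],0.35],[[8,-36,-4],[0,0,0],0.35],[[8,-36,-4],[0,0,0],0.35]]'
python3 -m pendant '[[[4,-36,0],[0,0,0],0.35],[[0,0,0],[0.0218,0.0583,0.0864],0.35],[[0,0,0],[0.0218,0.0583,0.0864],0.35],[[0,0,0],[0.0218,0.0583,0.0864],0.35],[[0,0,0],[0.0218,0.0583,0.0864],0.35],[[0,0,0],[0.0218,0.0583,0.0864],0.35],[[0,0,0],[0.0218,0.0583,0.0864],0.35],[[0,0,0],[0.0218,0.0583,0.0864],0.35],[[0,0,0],[0.0218,0.0583,0.0864],0.35],[[0,0,0],[0,0,0],0.35]]'
python3 - <<'E'
from h import *
o=get_obs();print(o['q'])
c=plan([*HP,.20],HR); c=plan([*HP,.05],HR,c)
E
```

```text
t: 17.87
tool_pos: [0.4573, -0.0878, 0.2528]
tool_rot: [-0.152, 2.647, 0.037]
contact_force: [0.9, -0.5, -1.4]
opening: 0.0297
grip_force: 0.0
t: 18.7
tool_pos: [0.4597, -0.1225, 0.2499]
tool_rot: [-0.917, -3.004, 0.001]
contact_force: [-0.4, 0.4, -0.5]
opening: 0.0296
grip_force: 0.0
[-0.4164 -0.3407  1.8825 -0.0008  1.5999 -1.3946]
shift mm [-150.2 -127.5   50. ] rows 3.6622599231831376 | turn [-0.0008  0.     -0.0017] rows 0.015874261260483635
shift mm [  0.  -0. 150.] rows 3.6585365853658542 | turn [0. 0. 0.] rows 1.020538999289461e-15
```

```bash
python3 -m pendant '[[[-30,-25.5,10],[0,0,0],0.35],[[-30,-25.5,10],[0,0,0],0.35],[[-30,-25.5,10],[0,0,0],0.35],[[-30,-25.5,10],[0,0,0],0.35],[[-30,-25.5,10],[0,0,0],0.35],[[0,0,30],[0,0,0],0.35],[[0,0,35],[0,0,0],0.35],[[0,0,35],[0,0,0],0.35],[[0,0,0],[0,0,0],0.35]]'
python3 - <<'E'
from h import *
o=get_obs();plan([*HP,.05],HR);print(o['q'])
for n in('scene','top'):
    print(n,proj(n,o['tool_pos']),proj(n,o['tool_pos']+[0,0,.032]));cv2.imwrite(f'pics/g_{n}.png',optics.get_image(n)[:,:,::-1])
s=cv2.imread('pics/g_scene.png')[220:330,150:270];t=cv2.imread('pics/g_top.png')[160:260,380:480]
f=lambda a:np.clip(cv2.resize(a,(400,400),interpolation=cv2.INTER_CUBIC)*1.5,0,255).astype('uint8')
cv2.imwrite('pics/g.png',np.hstack([f(s),f(t)]))
E
```

```text
t: 19.45
tool_pos: [0.5072, -0.3083, 0.092]
tool_rot: [-0.911, -2.995, -0.007]
contact_force: [-1.5, 1.1, -1.6]
opening: 0.0299
grip_force: 0.0
shift mm [-7.5 -0.  41.9] rows 1.021943431599708 | turn [ 0.0012 -0.0118  0.0007] rows 0.09907773328331909
[-0.6716  0.0756  1.7728  0.0003  1.305  -1.6523]
scene [[201.6545 274.7067]] [[198.6364 267.033 ]]
top [[436.1781 210.2054]] [[439.2875 208.4028]]
```

```bash
cat > w.py <<'E'
from h import *
o=get_obs();print(round(float(o['t']),2),o['tool_pos'].round(4),o['contact_force'].round(1),o['wrist_torque'].round(2),round(o['opening'],4),o['grip_force'])
E
python3 -m pendant '[[[-7.5,0,15],[0,-0.011,0],0.35],[[0,0,20],[0,0,0],0.35],[[0,0,10],[0,0,0],0.35],[[0,0,0],[0,0,0],0.35]]' >/dev/null; python3 w.py
python3 -m pendant '[[[0,0,4],[0,0,0],0.35],[[0,0,4],[0,0,0],0.35],[[0,0,4],[0,0,0],0.35]]' >/dev/null; python3 w.py
python3 -m pendant '[[[0,0,4],[0,0,0],0.35],[[0,0,4],[0,0,0],0.35],[[0,0,0],[0,0,0],0.35]]' >/dev/null; python3 w.py
```

```text
19.88 [ 0.519  -0.315   0.0559] [ 0.5 -0.1  0.2] [ 0.02  0.02 -0.01] 0.0302 0.0
20.13 [ 0.5205 -0.3159  0.0454] [-0.5 -1.  -0.4] [-0.01  0.   -0.  ] 0.0298 0.0
20.38 [ 0.5191 -0.3149  0.0348] [ 0.   0.5 -1.2] [ 0.05  0.02 -0.01] 0.0298 0.0
```

```bash
python3 -m pendant '[[[7,0,4],[0,0.009,0],0.35],[[0,0,4],[0,0,0],0.35],[[0,0,4],[0,0,0],0.35]]' >/dev/null; python3 w.py
python3 -m pendant '[[[0,0,3],[0,0,0],0.35],[[0,0,3],[0,0,0],0.35],[[0,0,3],[0,0,0],0.35]]' >/dev/null; python3 w.py
python3 -m pendant '[[[0,0,3],[0,0,0],0.35],[[0,0,3],[0,0,0],0.35]]' >/dev/null; python3 w.py; python3 -c "
from h import *
plan([*HP,.0],HR)"
```

```text
20.63 [ 0.5136 -0.3112  0.0233] [-0.1 -0.1 -0.8] [-0.03 -0.03  0.02] 0.03 0.0
20.88 [ 0.5139 -0.3115  0.0144] [ 0.1  0.8 -0.6] [-0.   -0.02 -0.02] 0.0299 0.0
21.05 [ 0.514  -0.3115  0.0085] [ 0.7 -0.1  0.6] [-0.03 -0.   -0.04] 0.0297 0.0
shift mm [ 0.5 -1.   8.5] rows 0.2070340242104687 | turn [0.0001 0.0042 0.001 ] rows 0.036009416883986414
```

Continue to contact with the plate in 2 mm steps.

```bash
python3 -m pendant '[[[0,-1,2],[0,0.004,0],0.35],[[0,0,2],[0,0,0],0.35],[[0,0,2],[0,0,0],0.35]]' >/dev/null; python3 w.py
python3 -m pendant '[[[0,0,2],[0,0,0],0.35],[[0,0,2],[0,0,0],0.35]]' >/dev/null; python3 w.py
python3 -m pendant '[[[0,0,2],[0,0,0],0.35],[[0,0,2],[0,0,0],0.35]]' >/dev/null; python3 w.py
python3 -m pendant '[[[0,0,1],[0,0,0],0.35],[[0,0,1],[0,0,0],0.35]]' >/dev/null; python3 w.py
```

```text
21.3 [ 0.5135 -0.3125  0.0026] [-0.6 -0.3 -0.5] [-0.09  0.01 -0.01] 0.0299 0.0
21.47 [ 0.5134 -0.3124 -0.0014] [ 0.1  0.7 -1.4] [-0.04 -0.01  0.02] 0.0302 0.0
21.63 [ 0.5134 -0.3123 -0.0054] [-0.8  0.1 -0.2] [-0.   -0.02 -0.02] 0.0302 0.0
21.8 [ 0.5133 -0.3122 -0.0075] [-0.1 -0.9 -0.8] [-0.   -0.03 -0.01] 0.0301 0.0
```

```bash
python3 -m pendant '[[[0,0,2],[0,0,0],0.35],[[0,0,2],[0,0,0],0.35]]' >/dev/null; python3 w.py
python3 -m pendant '[[[0,0,2],[0,0,0],0.35],[[0,0,2],[0,0,0],0.35]]' >/dev/null; python3 w.py
python3 -m pendant '[[[0,0,1],[0,0,0],0.35],[[0,0,1],[0,0,0],0.35]]' >/dev/null; python3 w.py
```

```text
21.97 [ 0.5135 -0.3124 -0.0113] [-0.7 -1.8 -0.7] [ 0.    0.04 -0.01] 0.0298 0.0
22.13 [ 0.5133 -0.3123 -0.0155] [ 0.1 -0.7 -0.6] [-0.01  0.   -0.05] 0.03 0.0
22.3 [ 0.5133 -0.3123 -0.0175] [ 0.1 -0.2  0.9] [-0.03 -0.04  0.02] 0.0298 0.0
```

```bash
python3 -m pendant '[[[0,0,2],[0,0,0],0.35],[[0,0,2],[0,0,0],0.35]]' >/dev/null; python3 w.py
python3 -m pendant '[[[0,0,2],[0,0,0],0.35],[[0,0,1],[0,0,0],0.35]]' >/dev/null; python3 w.py
python3 -m pendant '[[[0,0,1],[0,0,0],0.35],[[0,0,1],[0,0,0],0.35]]' >/dev/null; python3 w.py
python3 -m pendant '[[[0,0,1],[0,0,0],0.35],[[0,0,1],[0,0,0],0.35]]' >/dev/null; python3 w.py
python3 -m pendant '[[[0,0,1],[0,0,0],0.35],[[0,0,1],[0,0,0],0.35]]' >/dev/null; python3 w.py
```

```text
22.47 [ 0.5135 -0.3124 -0.0213] [-0.1  0.  -0.1] [-0.05 -0.    0.02] 0.0301 0.0
22.63 [ 0.5132 -0.3122 -0.0247] [-0.2 -0.5 -0.5] [ 0.06 -0.01  0.01] 0.0299 0.0
22.8 [ 0.5134 -0.3123 -0.0264] [-0.5 -0.6 -0.3] [-0.04 -0.05  0.01] 0.0297 0.0
22.97 [ 0.5134 -0.3123 -0.0283] [-0.2 -0.4 -0.1] [0.01 0.03 0.02] 0.03 0.0
23.13 [ 0.5134 -0.3124 -0.029 ] [-5.1  3.2 13.4] [0.66 0.95 0.02] 0.0302 6.934337690763641
```

Plate contact at reported z≈−0.0285. Raise 5 mm and close on the arm.

```bash
python3 -m pendant '[[[0,0,-3],[0,0,0],0.35],[[0,0,-3],[0,0,0],0.35],[[0,0,0],[0,0,0],0],[[0,0,0],[0,0,0],0],[[0,0,0],[0,0,0],0],[[0,0,0],[0,0,0],0],[[0,0,0],[0,0,0],0],[[0,0,0],[0,0,0],0]]' 60 >/dev/null; python3 w.py
python3 -m pendant '[[[0,0,-5],[0,0,0],0],[[0,0,-10],[0,0,0],0],[[0,0,-20],[0,0,0],0],[[0,0,-30],[0,0,0],0],[[0,0,0],[0,0,0],0],[[0,0,0],[0,0,0],0]]' >/dev/null; python3 w.py
```

```text
23.8 [ 0.5137 -0.3127 -0.0239] [-0.1  0.   4.1] [-0.05  0.05 -0.02] 0.0091 59.67699587345123
24.3 [ 0.5146 -0.3132  0.0429] [-0.3  1.2 -2.4] [-0.04  0.02  0.02] 0.0091 58.91221046447754
```

Hook gripped (≈2.4 N weight felt). Plan the carry.

Run:
```python
from h import *
o=get_obs();R=FR@D
c=plan([o['tool_pos'][0],o['tool_pos'][1],.23],HR)
c=plan([.46,-.10,.25],HR,c); c=plan([.46,-.10,.25],R,c)
c=plan(face(48,-45,40),R,c); c=plan(face(48,-45,-10),R,c);print(c)
```

```text
shift mm [  -0.8   -0.  -187.1] rows 4.564522060366472 | turn [-0.0001  0.0042  0.0011] rows 0.03589381369498472
shift mm [164.1 146.6 -20. ] rows 4.0017087129846045 | turn [0. 0. 0.] rows 1.020538999289461e-15
shift mm [0. 0. 0.] rows 0.0 | turn [-0.1727 -0.468  -0.6926] rows 7.113165229293856
shift mm [ 41.9 196.2 137.6] rows 4.784498910907807 | turn [-0.  0. -0.] rows 1.5413916251006327e-15
shift mm [ 0.  0. 50.] rows 1.2195121951219514 | turn [-0.  0. -0.] rows 1.5413916251006327e-15
{'tool_pos': array([0.488 , 0.1008, 0.0647]), 'tool_rot': array([-0.1539,  2.649 ,  0.0384])}
```

```bash
python3 -m pendant '[[[0,0,-30],[0,0,0],0],[[0,0,-40],[0,0,0],0],[[0,0,-40],[0,0,0],0],[[0,0,-40],[0,0,0],0],[[0,0,-37],[0,0,0],0],[[27,24,-3],[0,0,0],0],[[27,25,-3],[0,0,0],0],[[27,25,-4],[0,0,0],0],[[27,25,-4],[0,0,0],0],[[27,24,-3],[0,0,0],0],[[28,24,-3],[0,0,0],0],[[0,0,0],[0,0,0],0]]'
python3 -m pendant '[[[0,0,0],[-0.0216,-0.0585,-0.0866],0],[[0,0,0],[-0.0216,-0.0585,-0.0866],0],[[0,0,0],[-0.0216,-0.0585,-0.0866],0],[[0,0,0],[-0.0216,-0.0585,-0.0866],0],[[0,0,0],[-0.0216,-0.0585,-0.0866],0],[[0,0,0],[-0.0216,-0.0585,-0.0866],0],[[0,0,0],[-0.0216,-0.0585,-0.0866],0],[[0,0,0],[-0.0216,-0.0585,-0.0866],0],[[0,0,0],[0,0,0],0],[[0,0,0],[0,0,0],0]]'
python3 -c "
from h import *
print(get_obs()['q']);c=plan(face(48,-45,20),FR@D)"
```

```text
t: 25.3
tool_pos: [0.4577, -0.0943, 0.2461]
tool_rot: [-0.904, -3.005, -0.005]
contact_force: [0.1, -0.6, -2.4]
opening: 0.0091
grip_force: 59.1
t: 26.13
tool_pos: [0.4584, -0.0998, 0.2452]
tool_rot: [-0.15, 2.653, 0.041]
contact_force: [-0.3, 0.7, -2.9]
opening: 0.0094
grip_force: 59.1
[-0.58   -0.7475  2.2104  0.3156  1.3082 -2.2886]
shift mm [ 38.4 195.5 154.4] rows 4.767380027378436 | turn [ 0.0012 -0.0039 -0.0036] rows 0.04503095610620539
```

```bash
python3 -m pendant '[[[6,32.5,5],[0,0,0],0],[[6,32.5,15],[0,0,0],0],[[6,32.5,30],[0,0,0],0],[[7,32.5,34],[0,0,0],0],[[7,32.5,35],[0,0,0],0],[[6,33,35],[0,-0.004,-0.0036],0],[[0,0,0],[0,0,0],0],[[0,0,0],[0,0,0],0],[[0,0,0],[0,0,0],0]]'
python3 p.py; python3 -c "
from h import *
print(get_obs()['q']);c=plan(face(48,-45,-10),FR@D)"
```

```text
t: 26.88
tool_pos: [0.4727, 0.0839, 0.1097]
tool_rot: [-0.161, 2.645, 0.038]
contact_force: [-0.4, -0.2, -2.6]
opening: 0.0093
grip_force: 60.1
26.88 [ 53.99 -59.95  37.82] [-1.59 -0.15 -2.1 ]
[-0.0235 -0.6653  2.3912  0.0832  0.9292 -1.7489]
shift mm [ 6.1 14.9 47.8] rows 1.166018161708756 | turn [0.0009 0.0036 0.0051] rows 0.05223474049404638
```

```bash
python3 -m pendant '[[[0,0,0],[0,0,0],0],[[0,0,0],[0,0,0],0],[[0,0,0],[0,0,0],0]]'>/dev/null; python3 p.py
python3 -m pendant '[[[0,3,10],[0,0,0],0],[[0,3,10],[0,0,0],0],[[0,3,10],[0,0,0],0],[[0,3,8],[0,0,0],0],[[0,3,5],[0,0,0],0],[[0,0,0],[0,0,0],0],[[0,0,0],[0,0,0],0]]'>/dev/null; python3 p.py;python3 -c "
from h import *
print(get_obs()['q']);c=plan(face(48,-45,-18),FR@D)"
```

```text
27.13 [ 55.34 -61.66  39.  ] [-1.12 -0.18 -1.57]
27.72 [ 53.95 -45.73  -4.99] [-1.46  0.14 -2.36]
[ 0.026  -0.5243  2.3748  0.0597  0.8006 -1.6959]
shift mm [ 6.   0.7 13. ] rows 0.3167119385942051 | turn [0.0003 0.0044 0.0041] rows 0.049924872847984324
```

```bash
python3 -m pendant '[[[2,0.7,5],[0,0.0044,0.0041],0],[[2,0,5],[0,0,0],0],[[2,0,3],[0,0,0],0],[[0,0,1],[0,0,0],0],[[0,0,1],[0,0,0],0],[[0,0,0],[0,0,0],0]]'>/dev/null; python3 p.py
python3 -m pendant '[[[0,0,1],[0,0,0],0],[[0,0,0],[0,0,0],0]]'>/dev/null; python3 p.py
python3 -m pendant '[[[1,0,0.5],[0,0,0],0],[[1,0,0],[0,0,0],0],[[1,0,0],[0,0,0],0]]'>/dev/null; python3 p.py
python3 -c "
from h import *
plan(face(40,-45,-24),FR@D)"
```

```text
28.22 [ 47.4  -44.64 -20.47] [-1.87 -0.89 -2.86]
28.38 [ 47.84 -44.6  -21.22] [-1.28 -0.71 -2.2 ]
28.63 [ 44.55 -44.58 -21.74] [-1.8   0.94 -1.98]
shift mm [ 4.6 -0.4  2.3] rows 0.11104306715499833 | turn [ 0.0007 -0.0002  0.0006] rows 0.007952333424742527
```

Slide down toward the ledge in 1 mm steps, watching the x force.

```bash
python3 -m pendant '[[[1,0,0],[0,0,0],0],[[1,0,0],[0,0,0],0]]'>/dev/null; python3 p.py
python3 -m pendant '[[[1,-0.4,0],[0,0,0],0]]'>/dev/null; python3 p.py
python3 -m pendant '[[[1,0,0],[0,0,0],0]]'>/dev/null; python3 p.py
python3 -m pendant '[[[0.5,0,0],[0,0,0],0]]'>/dev/null; python3 p.py
```

```text
28.8 [ 42.44 -44.59 -21.77] [-1.58  0.45 -1.71]
28.88 [ 41.5  -44.96 -21.74] [-1.28  0.67 -2.28]
28.97 [ 41.36 -45.07 -21.53] [ 1.61  0.79 -5.34]
29.05 [ 41.38 -45.09 -21.36] [ 2.42 -0.65 -4.18]
```

```bash
python3 -m pendant '[[[-1.5,0,0],[0,0,0],0],[[0,0,1],[0,0,0],0]]'>/dev/null; python3 p.py
python3 -m pendant '[[[0,0,1],[0,0,0],0]]'>/dev/null; python3 p.py
python3 -m pendant '[[[0,0,1],[0,0,0],0]]'>/dev/null; python3 p.py
```

```text
29.22 [ 41.78 -45.01 -22.63] [-1.36 -0.31 -2.16]
29.3 [ 41.48 -45.02 -23.85] [-2.35  0.2   2.07]
29.38 [ 41.48 -44.99 -24.58] [-5.93  0.19 14.96]
```

```bash
python3 -m pendant '[[[0,0,-0.8],[0,0,0],0],[[0.5,0,0],[0,0,0],0],[[0,0,0],[0,0,0],0]]'>/dev/null; python3 p.py
python3 -m pendant '[[[0,0,0],[0,0,0],0.12],[[0,0,0],[0,0,0],0.25],[[0,0,0],[0,0,0],0.4],[[0,0,0],[0,0,0],0.4],[[0,0,0],[0,0,0],0.4]]'>/dev/null; python3 p.py;python3 w.py
```

```text
29.63 [ 41.53 -44.99 -23.81] [-0.32 -0.21  1.71]
30.05 [ 41.3  -45.03 -23.91] [ 0.83 -0.54  0.87]
30.05 [0.4886 0.1008 0.0493] [ 0.4 -0.5  1.2] [-0.05  0.18  0.06] 0.0339 0.0
```

```bash
python3 -m pendant '[[[0,0,-4],[0,0,0],0.4],[[0,0,-10],[0,0,0],0.4],[[0,0,-20],[0,0,0],0.4],[[0,0,-35],[0,0,0],0.4],[[0,0,-35],[0,0,0],0.4],[[20,0,-35],[0,0,0],0.4],[[30,0,-35],[0,0,0],0.4],[[30,0,-25],[0,0,0],0.4],[[30,0,0],[0,0,0],0.4],[[0,0,0],[0,0,0],0.4]]'
python3 - <<'E'
from h import *
s=optics.get_image('scene')[:,:,::-1].copy();t=optics.get_image('top')[:,:,::-1].copy()
cv2.imwrite('pics/e_scene.png',s);cv2.imwrite('pics/e_top.png',t)
pts=[face(x,y,4) for x,y in((0,-25),(0,-65),(90,-65),(90,-25))]
f=lambda im,x,y:cv2.resize(im[y:y+75,x:x+80],None,fx=5,fy=5,interpolation=cv2.INTER_CUBIC)
o={}
for n,im,x,y in(('scene',s,285,165),('top',t,275,165)):
    c=np.clip(f(im,x,y)*1.6,0,255).astype('uint8')
    for p in proj(n,pts): q=((p-[x,y]+.5)*5).astype(int); cv2.circle(c,tuple(int(v) for v in q),2,(0,255,255),-1); print(n,p)
    o[n]=c
cv2.imwrite('pics/end.png',np.hstack([o['scene'],o['top']]))
E
```

```text
t: 30.88
tool_pos: [0.3804, 0.1056, 0.1679]
tool_rot: [-0.156, 2.702, 0.019]
contact_force: [0.1, 1.9, -0.5]
opening: 0.0343
grip_force: 0.0
scene [312.9583 196.2843]
scene [304.2492 202.6727]
scene [322.5932 204.6649]
scene [331.4907 197.8577]
top [301.0403 230.3166]
top [313.5236 229.2246]
top [311.2086 202.3539]
top [298.458  203.4652]
```

View pics/end.png

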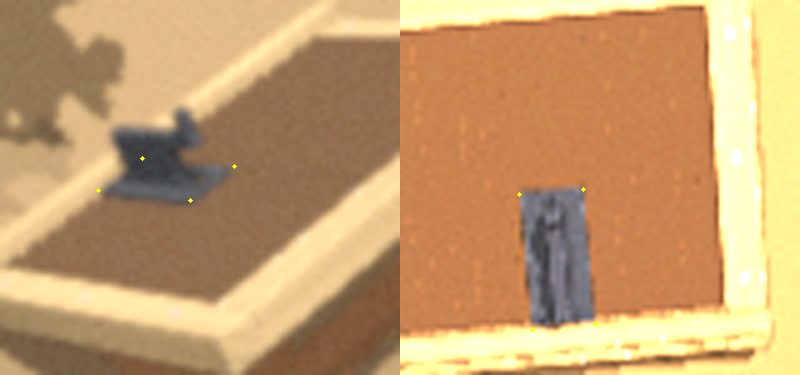

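The last view shows the hook flat on the facing, nose up the slope, lower edge on the ledge at top ≈(301–314, 230). Its corners match the predicted points within about a pixel, and the gripper is clear of everything. Handing in.

```bash
python3 -m pendant '[[[0,0,0],[0,0,0],0.4],[[0,0,0],[0,0,0],0.4]]' >/dev/null; python3 -c "
from station import ctrl
print(ctrl.finish_job())"
```

```text
the job is handed in; nothing more can be done
None
```

The single-arm hook is on the facing, centred over the batten I felt at y ≈ −45 mm, nose up the slope, lower edge on the ledge and released; the job was handed in at about 31 s, with pressing on the hardboard peaking at about 34 N.

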